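# Index the deli-cup carousel to the next feeding cup

## Task

The cup with the green lid is the next to be fed. With a fingertip press in the red indexing plunger on the carousel, turn the table one hole, whichever way brings the green-lidded cup to the yellow pointer, and let the plunger spring fully back out so that the table is locked there. Do not lift anything: all cups stay standing in their seats, and the things around the carousel stay where they are.

Things in the scene. Friction and masses are not known exactly. Their poses are not given: they have to be found in the camera images.
- carousel: fixed round grey base of the carousel, 336 mm across, 34 mm high; origin at the centre of its underside, on the shelf. Six dark marks on its rim, 60 degrees apart, show the index holes: when locked, the plunger stands in line with one of them. A yellow pointer tab is fixed on the rim
- hub (a point): centre of the birch-plywood turntable's top face, 44 mm above the shelf; the table (296 mm across) turns about the vertical through this point. Six cup seats, 60 degrees apart, lie 75 mm from it (three 12 mm high pins round each cup; one seat is empty). A steel hub 40 mm across and 12 mm high stands here
- plunger_top (a point): centre of the top face of the red indexing plunger, a round head 34 mm across that rides on the turntable 125 mm from the hub, midway between two seats. Out (locked) it is 70 mm above the shelf. It presses straight down against a spring, about 4 N at first, 7 N at the end. Nearest cups stand 41 mm clear of its axis
- guard_left (a point): centre of the top edge of a blue upright guard fixed to the turntable beside the plunger, 80 mm above the shelf. The two guards stand either side of the plunger along its direction of travel, inner faces 60 mm apart, each 6 mm thick, 30 mm long towards the hub. A fingertip between them can press the plunger and push a guard sideways to turn the table
- guard_right (a point): the same point on the other, equal guard
- plunger (a joint): how far the plunger is pressed in, m: 0 = out, 0.011 = bottom stop. At 0 it locks the table (play 0.012 rad); from about 0.008 it is free of its hole. Once turned 0.1 rad off the hole it stays in by itself, sliding under the index ring, and springs out to 0 by itself at the next hole, locking the table, if no finger holds it down
- turntable (a joint): turn of the table from its starting hole, rad, positive anticlockwise seen from above; the next holes are at +1.047 and -1.047. About 0.12 N m of friction keeps it where it is left; end stops at +-1.7
- feed_spot (a point): feeding place: where the underside centre of the cup at the yellow pointer must stand, 75 mm from the hub and 44 mm above the shelf; the pointer, a yellow tab on the fixed grey rim, lies outward of it. It does not turn with the table
- cup_green: the clear deli cup with the green snap lid, 62 mm across the lid, 46 mm high, 60 g, loose in a seat of the turntable next to the pointer's seat, on either side of it; origin at the centre of its underside, z up
- cup_a: white-lidded clear deli cup, same size as the green-lidded one, loose in a seat of the turntable; origin at the centre of its underside, z up
- cup_b: white-lidded clear deli cup, same size as the green-lidded one, loose in a seat of the turntable; origin at the centre of its underside, z up
- cup_c: white-lidded clear deli cup, same size as the green-lidded one, loose in a seat of the turntable; origin at the centre of its underside, z up
- cup_d: white-lidded clear deli cup, same size as the green-lidded one, loose in a seat of the turntable; origin at the centre of its underside, z up
- tong: stainless feeding tong, 240 mm long, 8 mm thick, lying on the shelf along its x; origin mid length, bystander
- keeper: green plastic cricket keeper, 116 x 186 x 128 mm; origin at the centre of its underside, bystander
- dish: shallow grey ceramic dish, 100 mm across, 24 mm high; origin at the centre of its underside, bystander
- lamp_dome: aluminium lamp dome standing mouth down, 140 mm across, 113 mm high; origin at the centre of its underside, bystander

How it is judged:
On the way, in this order (a step that is already met when the one before it is completed fails the run):
1. the plunger is pressed in far enough to free the table, while it is still at its first hole (value of joint plunger above 0.007 m and value of joint turntable between -0.2 and 0.2 rad), for 0.04 s.
2. the table is on its way between two holes with the plunger in (value of joint plunger above 0.005 m and (value of joint turntable above 0.3 rad or value of joint turntable below -0.3 rad)), for 0.04 s.
At the end, for the whole second after the job is handed in: the table is turned one hole from where it began (1.047 rad within 0.03) and at rest, the plunger is out to within 2 mm, the green-lidded cup stands within 8 mm of the feeding place, and every cup stands upright (within 0.1 rad) and at rest in its seat (value of joint plunger below 0.002 m and (value of joint turntable between 1.0172 and 1.0772 rad or value of joint turntable between -1.0772 and -1.0172 rad) and horizontal distance between cup_green and feed_spot below 0.008 m and velocity of joint turntable between -0.03 and 0.03 rad/s and angle between each of cup_green, cup_a, cup_b, cup_c, cup_d's own z axis and vertical below 0.1 rad and height (world z) of cup_green between 0.04 and 0.048 m and horizontal distance between cup_green and hub between 0.067 and 0.083 m and linear speed of each of cup_green, cup_a, cup_b, cup_c, cup_d below 0.02 m/s and height (world z) of cup_a between 0.04 and 0.048 m and horizontal distance between cup_a and hub between 0.067 and 0.083 m and height (world z) of cup_b between 0.04 and 0.048 m and horizontal distance between cup_b and hub between 0.067 and 0.083 m and height (world z) of cup_c between 0.04 and 0.048 m and horizontal distance between cup_c and hub between 0.067 and 0.083 m and height (world z) of cup_d between 0.04 and 0.048 m and horizontal distance between cup_d and hub between 0.067 and 0.083 m); the robot touches nothing.
It fails at once if a cup is lifted more than 10 mm (height (world z) of any of cup_green, cup_a, cup_b, cup_c, cup_d above 0.054 m).
It fails at once if a cup is tipped or knocked out of its seat (angle between any of cup_green, cup_a, cup_b, cup_c, cup_d's own z axis and vertical above 0.35 rad or horizontal distance between any of cup_green, cup_a, cup_b, cup_c, cup_d and hub above 0.095 m or horizontal distance between any of cup_green, cup_a, cup_b, cup_c, cup_d and hub below 0.055 m).
It fails at once if the tong, keeper, dish or lamp dome is moved more than 20 mm (distance of any of tong, keeper, dish, lamp_dome from where it was at the start of the episode above 0.02 m).
It also fails if it takes over 38 s, if anything falls off the work surface, if the arm or the gripper's body presses on something with over 40 N, if the wrist force passes 120 N, or if a joint passes its speed limit or range.

## Robot

A 6-joint arm with a two-finger parallel gripper is mounted at the origin on the work surface. World frame = base frame: x ahead of the robot, y to its left, z up, the work surface at z = 0. Lengths are in m, angles in rad, forces in N, time in s.
With the tool pointing down it reaches from about 0.3 to 0.825 m from the base axis. Payload 5.4 kg.
Tool frame: the origin (TCP) lies at the very end of the fingers, on their centre line; the grasp point (between the pads) lies 19 mm behind it; z points along the fingers, x is the direction in which the jaws open and shut, and the axes are right-handed (so a half turn about z gives the same grasp; the last joint's range is limited). The gripper opens to 92 mm and grips with 3 to 60 N. Pads are 20 mm wide; open, the fingers measure 128 mm over their backs; the gripper's body (75 mm by 189 mm) begins 69 mm behind the grasp point.
Start: joints at [-1.509, 0.158, 1.597, -0, 1.386, -0.21], TCP at [0.154, -0.554, 0.215] pointing down, gripper open.
Joint ranges: [-2.91, 2.91], [-0.94, 2.29], [0.18, 2.7], [-1.29, 4.43], [0.17, 2.64], [-3, 3]. Speed limits (rad/s): [2.57, 2.57, 3.14, 3.14, 3.14, 3.14].

## Interface

Orientations are given as a rotation vector (axis times angle).
In Python, from workcell import bot gives the robot as it stands. Calls block until the motion is done:
- bot.goto(position, orientation): joint-space move of the TCP to a pose.
- bot.line_to(position, rot=None, max_speed=0.15): straight line of the TCP; rot=None keeps the orientation; max_speed is the mean speed in m/s.
- bot.set_joints(angles): joint-space move.
- bot.set_gripper(opening, newtons=None): opening from 0.0 (shut) to 1.0 (fully open); newtons is the grip in N (None keeps the last); returns when the fingers have stopped.
- bot.hold(seconds).
- bot.inverse_kinematics(position, orientation): joint angles nearest the present ones, or None.
- bot.read_camera(name): name is "scene" or "side" or "wrist"; returns a dict with "pixels" (480x640x3 uint8, blue, green, red), "fx", "fy", "cx", "cy" (pixels), "R" (3x3) and "t" (3): a world point X has camera coordinates R X + t. Camera axes: x right, y down, z forward; pixel columns grow to the right and rows downward; lengths in m; the calibration is good to about 2 mm. A picture is of the moment at which its call begins. There is no depth.
A pose or a line that the arm cannot do raises bot.MotionError and nothing moves.
- bot.job_done(): hands the job in, once; it reports no verdict.
Readings, each from a call of its own:
- bot.current_clock(): time.
- bot.current_joints(): joint angles.
- bot.current_joint_vel(): joint speeds.
- bot.current_effort(): joint torques, N m.
- bot.current_ee_pos(): TCP position.
- bot.current_tool_rot(): TCP orientation.
- bot.current_contact_force(): force on the tool from outside, world axes, zero at the start.
- bot.current_ft_torque(): the same for the moment, N m.
- bot.current_opening(): opening from 0.0 (shut) to 1.0 (fully open).
Only numpy, scipy, OpenCV 4.12 (cv2) and the standard library are available. Lean on these libraries where they do the work, as an engineer would, in place of code of your own. Each camera call takes 0.05 s, during which the arm holds its last target.

## Working session

There is one attempt and no reset: what is moved stays moved. The work goes in short steps, each a Python script; the robot and the scene stay as the last script left them, time stands still between calls to the robot, and variables do not carry over. Pictures are saved under pics/ and viewed, and the job is handed in when it is done.

```bash
mkdir -p pics; ls
python3 - <<'E'
from workcell import bot
import cv2,pickle
d={}
for n in("scene","side","wrist"):
    c=bot.read_camera(n); d[n]=c; cv2.imwrite(f"pics/{n}0.png",c["pixels"])
    print(n,c["fx"],c["cx"],c["cy"],c["R"],c["t"])
pickle.dump(d,open("cams0.pkl","wb"))
print(bot.current_clock(),bot.current_tool_rot(),bot.current_contact_force())
E
```

```text
pics
scene 569.1714368933694 322.3440993269695 239.79097714630265 [[-0.69305915  0.72087691 -0.00234439]
 [ 0.40462219  0.38631268 -0.82888081]
 [-0.59661537 -0.57541202 -0.55942033]] [ 0.39162583 -0.16633889  1.56776444]
side 516.6332163540408 309.1124264267082 230.20425535603167 [[-0.86848384 -0.49556109  0.01245092]
 [-0.33443363  0.56719408 -0.75262542]
 [ 0.36590979 -0.65780702 -0.65833119]] [0.49132901 0.22550657 1.17293293]
wrist 351.01700962144366 315.8881991831293 241.5961499729018 [[ 0.26730316 -0.96361165 -0.00127124]
 [-0.93409373 -0.25943855  0.24527646]
 [-0.23668106 -0.06437572 -0.96945234]] [-0.57230519 -0.02712282  0.39080474]
0.15 [-2.50106903e+00  1.89939575e+00  1.37027488e-03] [-0.46130079  0.48916274 -0.37956798]
```

View pics/scene0.png

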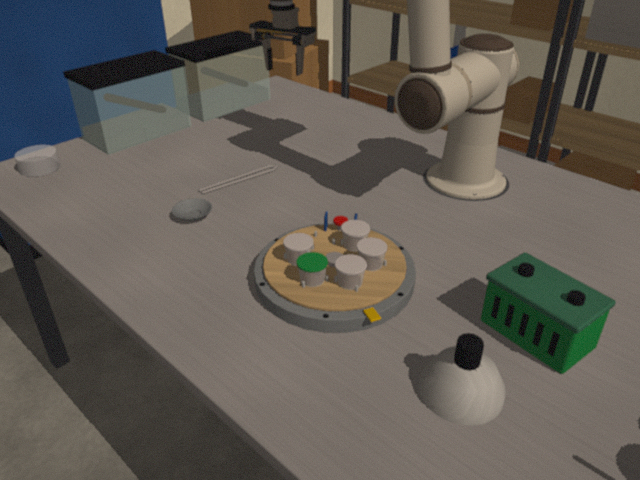

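View pics/side0.png

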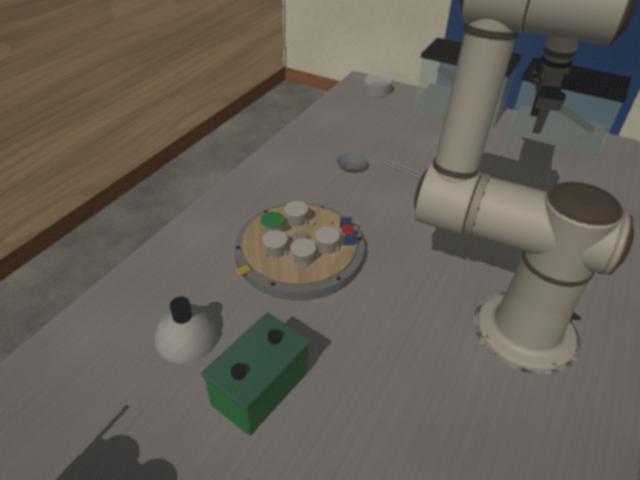

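View pics/wrist0.png

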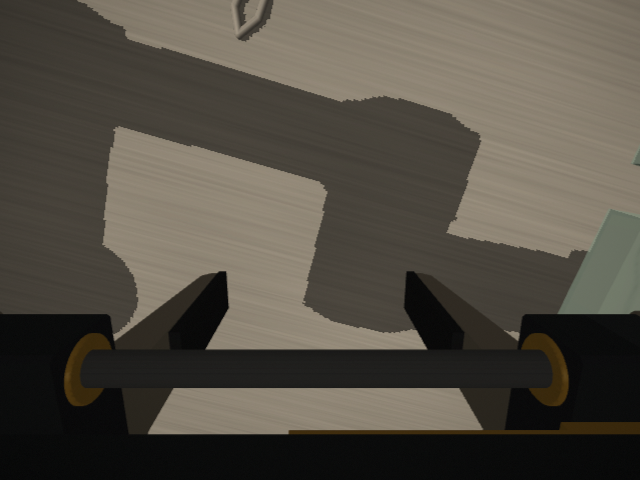

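The scene view shows the carousel at about (335,270), with the red plunger near (341,221), the green lid near (312,262) and the pointer near (372,314). In the side view the plunger is near (349,230), the green lid near (272,220) and the pointer near (243,270). I'll enlarge crops to measure these.

Run:
```python
import cv2,numpy as np
for n,(x,y) in {"scene":(240,200),"side":(222,190)}.items():
    im=cv2.imread(f"pics/{n}0.png")[y:y+135,x:x+180]
    im=cv2.resize(im,None,fx=4.4,fy=4.4,interpolation=cv2.INTER_CUBIC)
    im=cv2.convertScaleAbs(im,alpha=1.4)
    for k in range(0,180,20):
        cv2.putText(im,str(x+k),(int(k*4.4),10),0,.4,(255,255,255),1);cv2.line(im,(int(k*4.4),12),(int(k*4.4),20),(255,255,255))
    for k in range(0,135,20):
        cv2.putText(im,str(y+k),(0,int(k*4.4)+4),0,.4,(0,255,255),1)
    cv2.imwrite(f"pics/{n}0c.png",im)
```

```text
(no output)
```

View pics/scene0c.png

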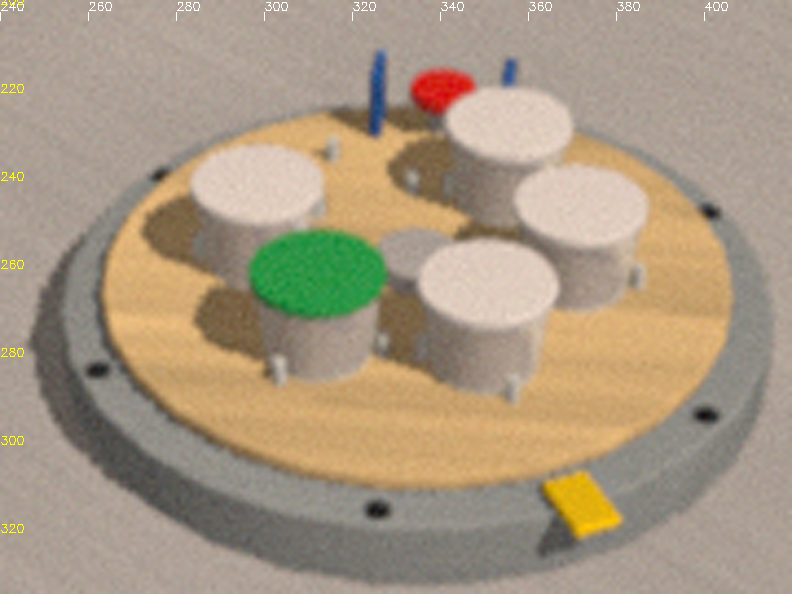

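View pics/side0c.png

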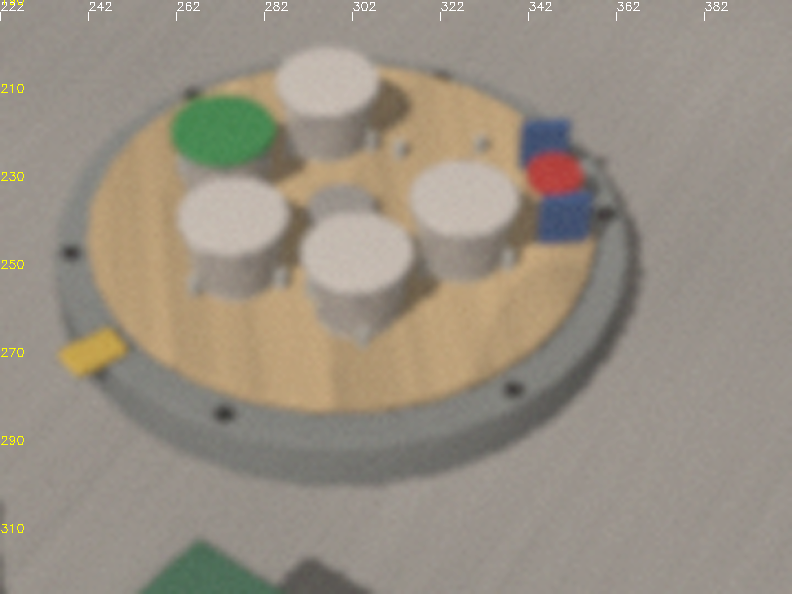

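```bash
cat > h.py <<'E'
import numpy as np,pickle,cv2
from scipy.optimize import least_squares
d=pickle.load(open("cams0.pkl","rb"))
def P(c): return np.array([[c["fx"],0,c["cx"]],[0,c["fy"],c["cy"]],[0,0,1]])@np.c_[c["R"],c["t"]]
def tri(a,b,ca=d["scene"],cb=d["side"]):
    X=cv2.triangulatePoints(P(ca),P(cb),np.array(a,float).reshape(2,1),np.array(b,float).reshape(2,1))[:,0]
    return X[:3]/X[3]
def proj(c,X):
    q=P(c)@np.r_[X,1]; return q[:2]/q[2]
E
python3 - <<'E'
from h import *
S=lambda u,v:(240+u/4.4,200+v/4.4)
D=lambda u,v:(222+u/4.4,190+v/4.4)
pts={"green":(S(318,272),D(224,131)),"wA":(S(258,184),D(328,82)),"wB":(S(510,124),D(464,199)),"wC":(S(582,205),D(357,252)),"wD":(S(488,283),D(233,216)),"red":(S(443,91),D(555,173)),"ptr":(S(582,503),D(93,352)),
"m1":(S(377,510),D(70,253)),"m2":(S(706,415),D(224,414)),"m3":(S(709,212),D(514,390)),"m4":(S(97,370),D(193,94)),"m5":(S(162,175),D(441,76))}
X={}
for k,(a,b) in pts.items():
    X[k]=tri(a,b); print(k,X[k].round(4),(proj(d["scene"],X[k])-a).round(1),(proj(d["side"],X[k])-b).round(1))
L=[X[k] for k in("green","wA","wB","wC","wD")]
def f(p): return [v for i,x in enumerate(L) for v in (x[:2]-p[:2]-.075*np.array([np.cos(p[2]+s[i]),np.sin(p[2]+s[i])]))]
best=None
for sg in(1,-1):
    s=sg*np.array([0,1,3,4,5])*np.pi/3
    r=least_squares(f,[.6,.05,0]); 
    for a in range(6):
        r2=least_squares(f,[L[0][0],L[0][1],a]); 
        if best is None or r2.cost<best[0]: best=(r2.cost,r2.x,sg)
print(best)
h=best[1][:2]
for k in X: v=X[k][:2]-h; print(k,np.hypot(*v).round(4),np.degrees(np.arctan2(v[1],v[0])).round(1))
E
```

```text
green [0.645  0.0499 0.0859] [-0. -0.] [-0.  0.]
wA [ 0.6156 -0.0185  0.0866] [-0.1 -0.2] [-0.1  0.2]
wB [0.4964 0.0326 0.0867] [-0.1 -0.1] [-0.   0.1]
wC [0.5258 0.1017 0.0874] [-0.1 -0.2] [-0.1  0.2]
wD [0.6002 0.1104 0.0869] [-0.1 -0.1] [-0.   0.1]
red [ 0.4713 -0.0339  0.0661] [-0.2 -0.4] [-0.2  0.5]
ptr [0.6377 0.1978 0.0368] [-0.1 -0.1] [-0.1  0.1]
m1 [0.6977 0.136  0.0333] [-0.1 -0.1] [-0.   0.1]
m2 [0.5521 0.1979 0.0336] [-0.1 -0.1] [-0.1  0.1]
m3 [0.4256 0.1031 0.0334] [-0.1 -0.1] [-0.1  0.1]
m4 [ 0.7164 -0.0215  0.0332] [-0.2 -0.3] [-0.1  0.3]
m5 [ 0.5905 -0.116   0.0341] [-0.1 -0.2] [-0.1  0.2]
(np.float64(1.0460632544536187e-07), array([0.57068039, 0.04141499, 0.11749719]), -1)
green 0.0748 6.5
wA 0.0749 -53.1
wB 0.0748 -173.2
wC 0.0751 126.7
wD 0.075 66.8
red 0.1246 -142.8
ptr 0.1701 66.8
m1 0.1584 36.7
m2 0.1576 96.8
m3 0.1577 157.0
m4 0.1588 -23.4
m5 0.1586 -82.8
```

```bash
cat >> h.py <<'E'
from scipy.spatial.transform import Rotation as Ro
HUB=np.array([.5707,.0414]); A0=np.radians(-143.3); RAD=.125
def pose(a,z,r=RAD,flip=0,tang=True):
    """finger centre at polar angle a (world); jaws along the tangent"""
    p=np.r_[HUB+r*np.array([np.cos(a),np.sin(a)]),z]
    th=a+(np.pi/2 if tang else 0)+flip*np.pi
    x=np.array([np.cos(th),np.sin(th),0]); zz=np.array([0,0,-1.]); y=np.cross(zz,x)
    return p,Ro.from_matrix(np.c_[x,y,zz]).as_rotvec()
E
python3 - <<'E'
from h import *
from workcell import bot
for tang in(True,False):
  for fl in(0,1,-1):
    for a in(0,.3,.6,.9,1.2):
        q=bot.inverse_kinematics(*pose(A0+a,.06,flip=fl,tang=tang)); print(tang,fl,a,None if q is None else np.round(q,2))
bot.set_gripper(0.0,40)
bot.goto(*pose(A0,.16,flip=0))
c=bot.read_camera("wrist"); pickle.dump(c,open("w1.pkl","wb")); cv2.imwrite("pics/w1.png",c["pixels"])
c=bot.read_camera("side"); cv2.imwrite("pics/s1.png",c["pixels"])
print(bot.current_clock(),bot.current_joints(),bot.current_ee_pos(),bot.current_opening(),bot.current_contact_force())
E
```

```text
True 0 0 [-0.33  0.08  2.01 -0.    1.05  0.6 ]
True 0 0.3 [-0.36  0.15  1.94 -0.    1.06  0.27]
True 0 0.6 [-0.37  0.23  1.84 -0.    1.07 -0.04]
True 0 0.9 [-0.36  0.32  1.73 -0.    1.09 -0.33]
True 0 1.2 [-0.33  0.4   1.62  0.    1.12 -0.6 ]
True 1 0 [-0.33  0.08  2.01 -0.    1.05 -2.54]
True 1 0.3 [-0.36  0.15  1.94 -0.    1.06 -2.87]
True 1 0.6 None
True 1 0.9 [-0.36  0.32  1.73  0.    1.09  2.81]
True 1 1.2 [-0.33  0.4   1.62 -0.    1.12  2.54]
True -1 0 [-0.33  0.08  2.01 -0.    1.05 -2.54]
True -1 0.3 [-0.36  0.15  1.94 -0.    1.06 -2.87]
True -1 0.6 None
True -1 0.9 [-0.36  0.32  1.73  0.    1.09  2.81]
True -1 1.2 [-0.33  0.4   1.62 -0.    1.12  2.54]
False 0 0 [-0.33  0.08  2.01 -0.    1.05  2.17]
False 0 0.3 [-0.36  0.15  1.94 -0.    1.06  1.84]
False 0 0.6 [-0.37  0.23  1.84 -0.    1.07  1.53]
False 0 0.9 [-0.36  0.32  1.73 -0.    1.09  1.24]
False 0 1.2 [-0.33  0.4   1.62 -0.    1.12  0.97]
False 1 0 [-0.33  0.08  2.01 -0.    1.05 -0.97]
False 1 0.3 [-0.36  0.15  1.94  0.    1.06 -1.3 ]
False 1 0.6 [-0.37  0.23  1.84  0.    1.07 -1.61]
False 1 0.9 [-0.36  0.32  1.73 -0.    1.09 -1.9 ]
False 1 1.2 [-0.33  0.4   1.62  0.    1.12 -2.17]
False -1 0 [-0.33  0.08  2.01 -0.    1.05 -0.97]
False -1 0.3 [-0.36  0.15  1.94 -0.    1.06 -1.3 ]
False -1 0.6 [-0.37  0.23  1.84 -0.    1.07 -1.61]
False -1 0.9 [-0.36  0.32  1.73 -0.    1.09 -1.9 ]
False -1 1.2 [-0.33  0.4   1.62  0.    1.12 -2.17]
3.7917 [-3.28984219e-01 -6.42790077e-02  1.93865752e+00 -1.15187933e-04
  1.26693630e+00  6.02481453e-01] [ 0.47063775 -0.03401408  0.16011127] 0.0035546347965148693 [-0.01789131  0.20019177 -0.10204262]
```

View pics/w1.png

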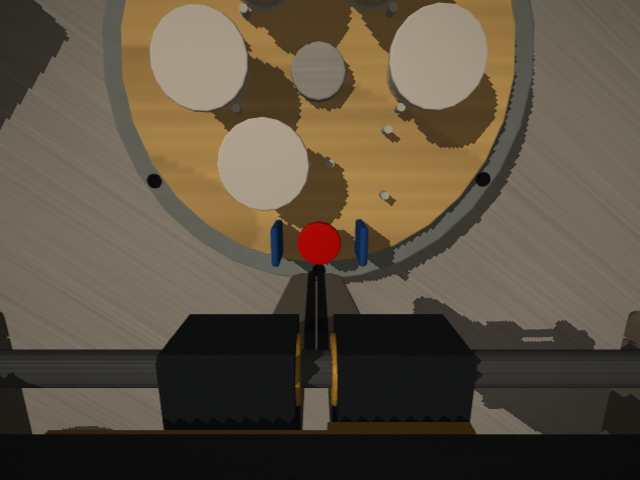

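View pics/s1.png

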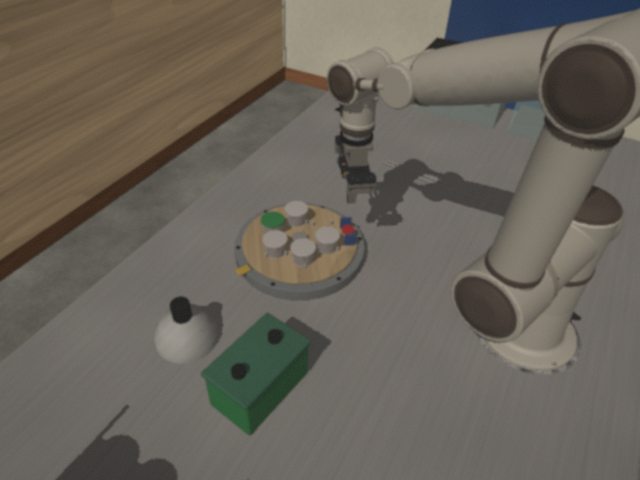

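The wrist view shows the red head at (319,243), midway between the guards at about (277,243) and (361,243), which agrees with the triangulation. Next I'll check how thick the closed fingertip near (317,275) is.

Run:
```python
from h import *
c=pickle.load(open("w1.pkl","rb"))
for dx in(-.009,0,.009):
  for dy in (-.01,0,.01):
   for z in(.16,.18,.20):
    p,r=pose(A0,z); M=Ro.from_rotvec(r).as_matrix(); print(dx,dy,z,proj(c,p+M@[dx,dy,0]).round(1))
im=c["pixels"][200:340,230:410]
cv2.imwrite("pics/w1c.png",cv2.convertScaleAbs(cv2.resize(im,None,fx=4.2,fy=4.2,interpolation=cv2.INTER_CUBIC),alpha=2.2,beta=20))
# red ray at z=.07
R=c["R"];C=-R.T@c["t"]
for uv in((319,243),(277,243),(361,243),(318.5,70)):
    ray=R.T@np.array([(uv[0]-c["cx"])/c["fx"],(uv[1]-c["cy"])/c["fy"],1]); 
    X=C+ray*((.07 if uv[0]==319 else .056 if uv[1]==70 else .08)-C[2])/ray[2]; print(uv,X.round(4), np.hypot(*(X[:2]-HUB)),np.degrees(np.arctan2(X[1]-HUB[1],X[0]-HUB[0])))
```

```text
-0.009 -0.01 0.16 [300.2 271.4]
-0.009 -0.01 0.18 [298.4 285.7]
-0.009 -0.01 0.2 [296.  303.9]
-0.009 0 0.16 [300.5 289.6]
-0.009 0 0.18 [298.7 305.9]
-0.009 0 0.2 [296.4 326.5]
-0.009 0.01 0.16 [300.7 307.3]
-0.009 0.01 0.18 [299.  325.4]
-0.009 0.01 0.2 [296.8 348.2]
0 -0.01 0.16 [317.7 271.4]
0 -0.01 0.18 [318.  285.7]
0 -0.01 0.2 [318.3 303.9]
0 0 0.16 [317.8 289.6]
0 0 0.18 [318.  305.8]
0 0 0.2 [318.3 326.4]
0 0.01 0.16 [317.8 307.3]
0 0.01 0.18 [318.  325.4]
0 0.01 0.2 [318.3 348.2]
0.009 -0.01 0.16 [335.2 271.3]
0.009 -0.01 0.18 [337.6 285.6]
0.009 -0.01 0.2 [340.6 303.8]
0.009 0 0.16 [335.  289.5]
0.009 0 0.18 [337.3 305.8]
0.009 0 0.2 [340.2 326.4]
0.009 0.01 0.16 [334.8 307.3]
0.009 0.01 0.18 [337.1 325.3]
0.009 0.01 0.2 [339.9 348.1]
(319, 243) [ 0.4729 -0.0334  0.07  ] 0.12313289154556245 -142.61742705727426
(277, 243) [ 0.4564 -0.0068  0.08  ] 0.1240692507557662 -157.13122771755127
(361, 243) [ 0.4934 -0.0567  0.08  ] 0.12490285536742994 -128.2577472312725
(318.5, 70) [0.5729 0.0415 0.056 ] 0.0022187505617443986 2.410736517484176
```

View pics/w1c.png

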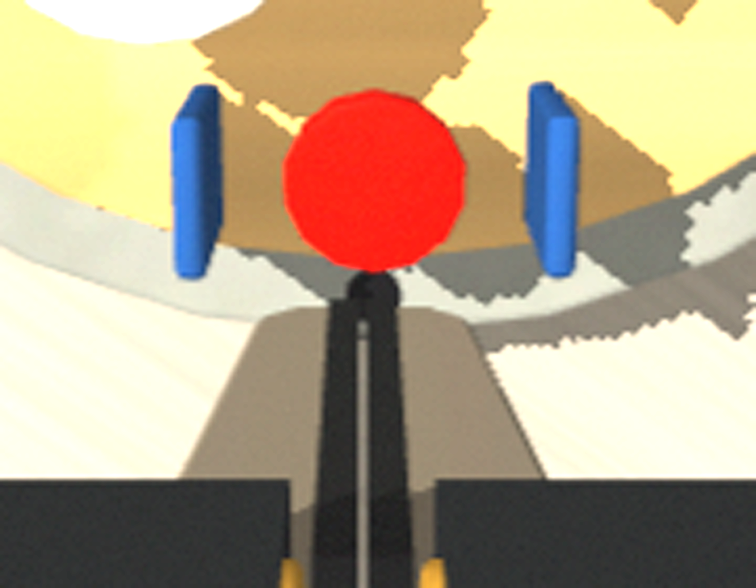

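Closed, the tip is about 27 mm wide and flares to 36 mm above. The wrist view puts the hub about 2 mm further out in x, so I'll use the mean. I'll press slightly ahead of centre, stepping down and checking force.

```bash
sed -i 's/HUB=np.array(\[.5707,.0414\])/HUB=np.array([.5714,.0414])/' h.py
python3 - <<'E'
from h import *
from workcell import bot
a=A0+.04
def rep(t): print(t,round(bot.current_clock(),2),bot.current_ee_pos().round(4),np.round(bot.current_contact_force(),2),flush=True)
p,r=pose(a,.085); bot.line_to(p,r); rep("above")
for z in(.075,.070,.067,.064,.062,.0605):
    p,r=pose(a,z); bot.line_to(p,r,max_speed=.03); rep(z)
    if abs(bot.current_contact_force()[2])>14: break
c=bot.read_camera("side"); cv2.imwrite("pics/s2.png",c["pixels"])
c=bot.read_camera("wrist"); cv2.imwrite("pics/w2.png",c["pixels"])
E
```

```text
above 4.44 [ 0.4747 -0.0375  0.0856] [-0.11 -0.19 -0.53]
0.075 4.92 [ 0.4742 -0.0372  0.0749] [ 0.18  1.1  -0.74]
0.07 5.24 [ 0.4746 -0.0373  0.0703] [-0.63  0.51  2.76]
0.067 5.49 [ 0.4747 -0.0374  0.0673] [1.81 0.2  3.67]
0.064 5.74 [ 0.4747 -0.0373  0.0643] [1.24 1.28 5.37]
0.062 5.99 [ 0.4746 -0.0373  0.0624] [ 1.29 -0.27  5.18]
0.0605 6.24 [ 0.4747 -0.0373  0.061 ] [0.82 0.47 6.11]
```

View pics/w2.png

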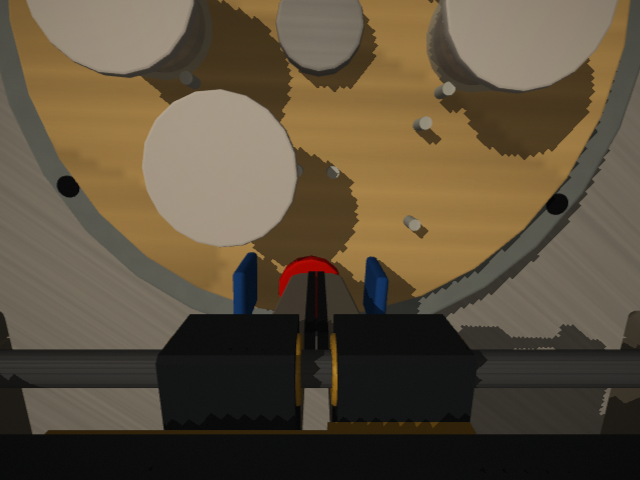

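The finger is between the guards on the red head. Contact came at about 0.0705, and at 0.061 the plunger is in by about 9 mm. Now I'll turn.

Run:
```python
from h import *
from workcell import bot
def rep(t): print(t,round(bot.current_clock(),2),bot.current_ee_pos().round(4),np.round(bot.current_contact_force(),2),flush=True)
p,r=pose(A0+.04,.0595); bot.line_to(p,r,max_speed=.02); rep("in")
for k in(.1,.16,.22,.3,.38,.46,.54):
    p,r=pose(A0+.04+k,.0595); bot.line_to(p,r,max_speed=.025); rep(k)
    f=bot.current_contact_force()
    if np.hypot(f[0],f[1])>15 or f[2]>20: print("stop");break
c=bot.read_camera("side"); cv2.imwrite("pics/s3.png",c["pixels"])
c=bot.read_camera("wrist"); cv2.imwrite("pics/w3.png",c["pixels"])
```

```text
in 6.59 [ 0.4747 -0.0373  0.06  ] [-0.16  0.17  6.13]
0.1 7.24 [ 0.4829 -0.0468  0.06  ] [0.4  0.23 6.49]
0.16 7.69 [ 0.4884 -0.0521  0.06  ] [ 0.75 -0.38  5.87]
0.22 8.14 [ 0.494  -0.0569  0.06  ] [ 0.07 -0.68  6.83]
0.3 8.69 [ 0.5019 -0.0628  0.0599] [-0.46 -1.13  5.9 ]
0.38 9.24 [ 0.5104 -0.0682  0.0599] [-0.5  -0.86  6.44]
0.46 9.79 [ 0.5194 -0.0728  0.06  ] [ 0.64 -1.28  6.62]
0.54 10.34 [ 0.5286 -0.0767  0.06  ] [ 0.29 -1.71  7.14]
```

View pics/w3.png

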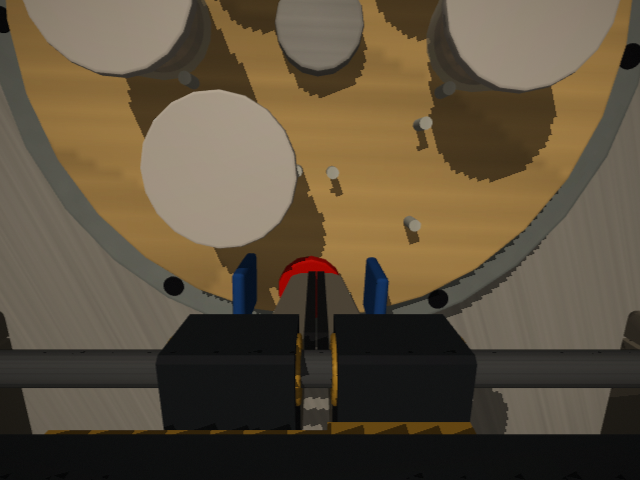

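The table turns with the finger, and the view relative to the guards is unchanged. I'll drag on to 0.9 rad, raise the finger clear of the plunger but still between the guards, and push until it locks.

Run:
```python
from h import *
from workcell import bot
def rep(t): print(t,round(bot.current_clock(),2),bot.current_ee_pos().round(4),np.round(bot.current_contact_force(),2),flush=True)
for k in(.62,.7,.78,.86):
    p,r=pose(A0+.04+k,.0595); bot.line_to(p,r,max_speed=.03)
rep("dragged")
p,r=pose(A0+.04+.86,.0738); bot.line_to(p,r,max_speed=.05); bot.hold(.2); rep("raised")
c=bot.read_camera("wrist"); cv2.imwrite("pics/w4.png",c["pixels"])
c=bot.read_camera("side"); cv2.imwrite("pics/s4.png",c["pixels"])
```

```text
dragged 12.38 [ 0.5682 -0.0844  0.0602] [ 0.55 -1.87  6.26]
raised 13.01 [ 0.5671 -0.0833  0.0732] [-0.46  1.04 -0.04]
```

View pics/w4.png

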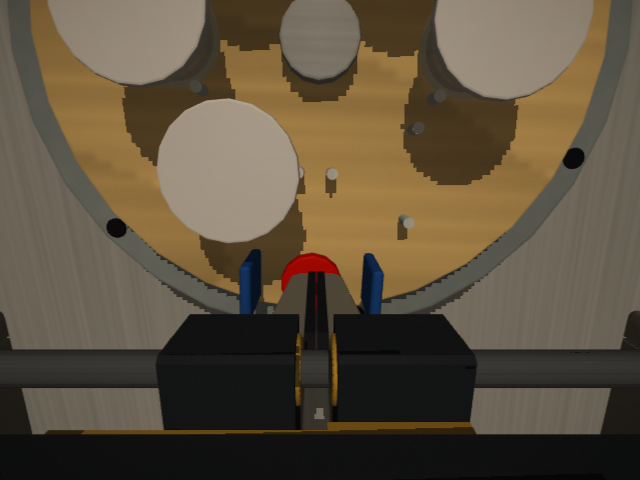

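Run:
```python
from h import *
from workcell import bot
def rep(t):
    e=bot.current_ee_pos(); f=bot.current_contact_force()
    a=np.arctan2(e[1]-HUB[1],e[0]-HUB[0])-A0; t_=np.array([-np.sin(a+A0),np.cos(a+A0)])
    print(round(t,3),round(bot.current_clock(),2),"ang",round(a,3),"z",e[2].round(4),"Ft",round(float(f[:2]@t_),2),"F",np.round(f,1),flush=True); return f[:2]@t_
k=.90; st=.03
while k<1.24 and bot.current_clock()<27:
    k+=.03 if k<1.0 else .012
    p,r=pose(A0+k,.0745); bot.line_to(p,r,max_speed=.02)
    if k>1.02 and rep(k)<-4: print("locked?");break
c=bot.read_camera("wrist"); cv2.imwrite("pics/w5.png",c["pixels"])
c=bot.read_camera("side"); cv2.imwrite("pics/s5.png",c["pixels"])
```

```text
1.032 14.7 ang 1.03 z 0.0743 Ft -3.59 F [-3.6 -0.4  0.8]
1.044 14.95 ang 1.044 z 0.0744 Ft -2.79 F [-2.7 -1.  -0.2]
1.056 15.2 ang 1.057 z 0.0744 Ft -2.76 F [-2.8 -0.   0. ]
1.068 15.45 ang 1.069 z 0.0744 Ft -2.82 F [-2.8 -0.7 -0.6]
1.08 15.7 ang 1.081 z 0.0745 Ft -3.58 F [-3.5 -1.1 -1.1]
1.092 15.95 ang 1.093 z 0.0745 Ft -3.09 F [-2.9 -1.4 -1.6]
1.104 16.2 ang 1.105 z 0.0745 Ft -3.79 F [-3.5 -1.8 -0.8]
1.116 16.45 ang 1.117 z 0.0745 Ft -2.76 F [-2.8 -0.3 -0.9]
1.128 16.7 ang 1.129 z 0.0745 Ft -3.22 F [-3.  -1.2 -1.8]
1.14 16.95 ang 1.141 z 0.0745 Ft -3.53 F [-3.4 -0.8 -2.1]
1.152 17.2 ang 1.163 z 0.0753 Ft -0.06 F [-0.3  1.1  0.5]
1.164 17.45 ang 1.169 z 0.0749 Ft -0.09 F [-0.4  1.2  0.2]
1.176 17.7 ang 1.177 z 0.0746 Ft -0.45 F [-0.6  0.5  0.3]
1.188 17.95 ang 1.189 z 0.0745 Ft 0.07 F [ 0.1 -0.1  0.2]
1.2 18.2 ang 1.198 z 0.0743 Ft -2.56 F [-2.4 -0.9  0.9]
1.212 18.45 ang 1.203 z 0.0742 Ft -5.37 F [-5.1 -1.6  2.5]
locked?
```

View pics/w5.png

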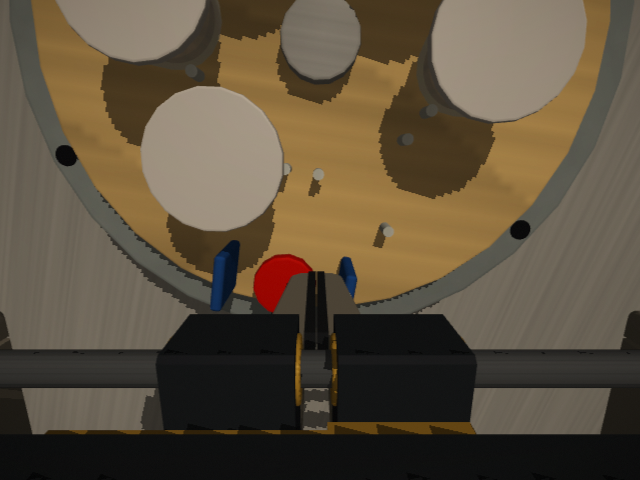

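At 1.152 the force fell off and the table jumped slightly. Then firm resistance came on at 1.20–1.21, as a lock would give. I'll back off, lift, and check the lock with the cameras.

Run:
```python
from h import *
from workcell import bot
p,r=pose(A0+1.15,.0745); bot.line_to(p,r,max_speed=.03)
p,r=pose(A0+1.10,.16); bot.line_to(p,r,max_speed=.1)
c=bot.read_camera("wrist"); cv2.imwrite("pics/w6.png",c["pixels"]); pickle.dump(c,open("w6.pkl","wb"))
bot.line_to(np.array([.50,-.2,.28]),max_speed=.2); bot.hold(.3)
for n in("scene","side"):
    c=bot.read_camera(n); cv2.imwrite(f"pics/{n}6.png",c["pixels"])
ims={"scene":(240,200),"side":(222,190)}
for n,(x,y) in ims.items():
    im=cv2.imread(f"pics/{n}6.png")[y:y+135,x:x+180]
    cv2.imwrite(f"pics/{n}6c.png",cv2.convertScaleAbs(cv2.resize(im,None,fx=4.4,fy=4.4,interpolation=cv2.INTER_CUBIC),alpha=1.4))
print(bot.current_clock(),bot.current_contact_force())
```

```text
21.525 [-0.46474194  0.24861045  0.38492175]
```

View pics/w6.png

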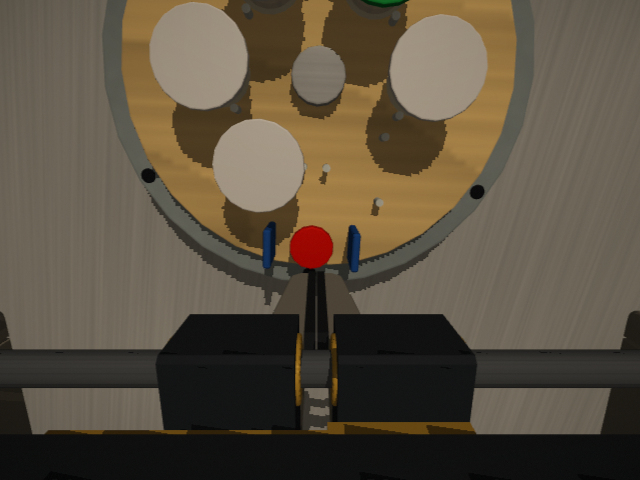

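View pics/side6c.png

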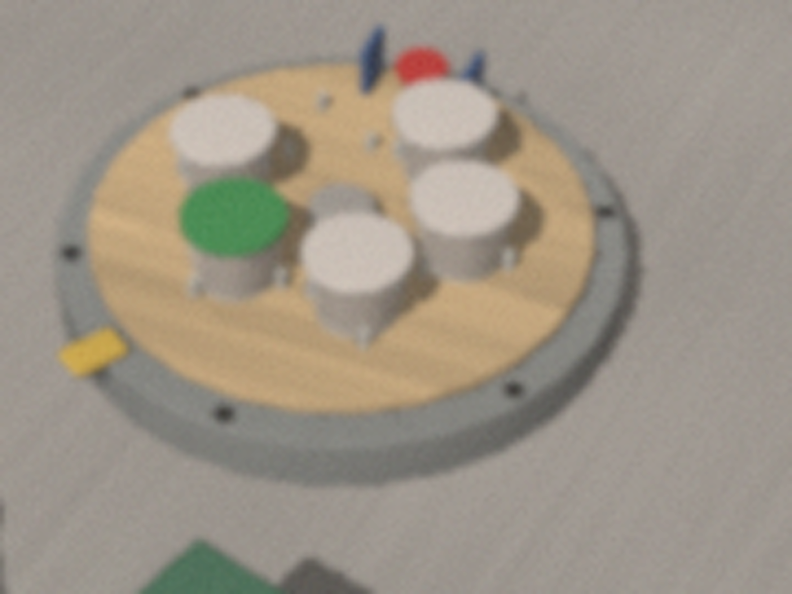

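View pics/scene6c.png

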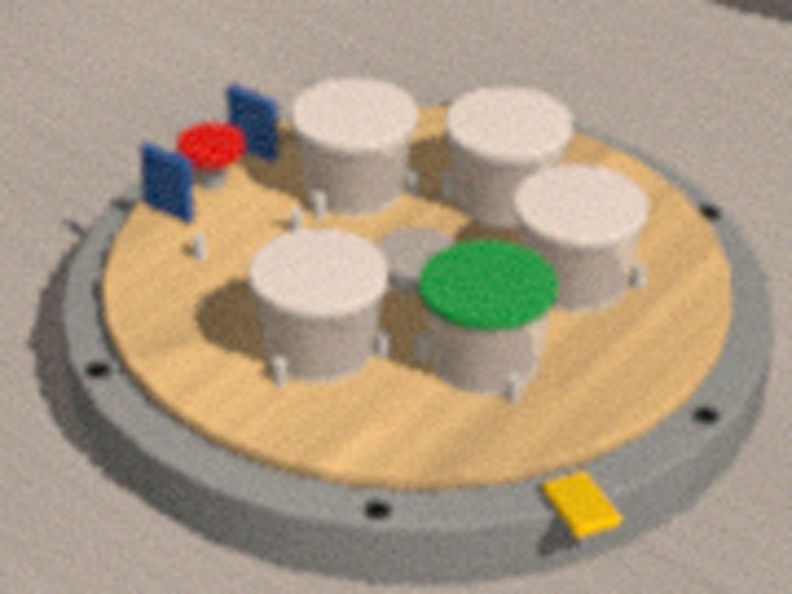

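The green lid is now at (488,284) in the scene crop and (234,216) in the side crop, the same pixels as the previous cup at the pointer. Last check is the plunger height and table angle.

Run:
```python
from h import *
S=lambda u,v:(240+u/4.4,200+v/4.4)
D=lambda u,v:(222+u/4.4,190+v/4.4)
h=np.array([.5707,.0414])
for k,a,b in(("red",S(211,146),D(421,67)),("green",S(488,283),D(234,216)),("wA>",S(318,272),D(224,131))):
    X=tri(a,b);v=X[:2]-h;print(k,X.round(4),np.hypot(*v).round(4),np.degrees(np.arctan2(v[1],v[0])).round(1))
a=[cv2.imread(f"pics/{n}{i}.png") for n in("scene","side") for i in (0,6)]
for i,(x,y,w,hh) in ((0,(335,255,35,12)),(2,(262,232,26,14))):
    print(np.abs(a[i][y:y+hh,x:x+w].astype(int)-a[i+1][y:y+hh,x:x+w]).mean())
# bystanders: diff
for i in(0,2):
    df=(np.abs(a[i].astype(int)-a[i+1]).max(2)>40).astype(np.uint8)
    n,_,st,_=cv2.connectedComponentsWithStats(df); print([tuple(s) for s in st[1:] if s[4]>25])
```

```text
red [ 0.5871 -0.082   0.0657] 0.1245 -82.4
green [0.5999 0.11   0.0866] 0.0745 66.9
wA> [0.645  0.0499 0.0859] 0.0748 6.5
64.16269841269842
51.51923076923077
[(np.int32(257), np.int32(0), np.int32(58), np.int32(46), np.int32(889)), (np.int32(421), np.int32(0), np.int32(29), np.int32(24), np.int32(547)), (np.int32(507), np.int32(0), np.int32(66), np.int32(133), np.int32(2311)), (np.int32(253), np.int32(10), np.int32(11), np.int32(9), np.int32(40)), (np.int32(256), np.int32(29), np.int32(19), np.int32(3), np.int32(33)), (np.int32(233), np.int32(38), np.int32(70), np.int32(77), np.int32(1729)), (np.int32(304), np.int32(45), np.int32(8), np.int32(20), np.int32(88)), (np.int32(451), np.int32(46), np.int32(7), np.int32(11), np.int32(47)), (np.int32(419), np.int32(48), np.int32(108), np.int32(78), np.int32(3860)), (np.int32(410), np.int32(66), np.int32(12), np.int32(6), np.int32(30)), (np.int32(397), np.int32(79), np.int32(45), np.int32(34), np.int32(427)), (np.int32(539), np.int32(91), np.int32(11), np.int32(14), np.int32(74)), (np.int32(552), np.int32(92), np.int32(7), np.int32(11), np.in
[... 2970 characters left out ...]
.int32(27), np.int32(311)), (np.int32(433), np.int32(228), np.int32(111), np.int32(53), np.int32(1410)), (np.int32(458), np.int32(228), np.int32(43), np.int32(25), np.int32(623)), (np.int32(610), np.int32(228), np.int32(23), np.int32(45), np.int32(158)), (np.int32(263), np.int32(230), np.int32(25), np.int32(18), np.int32(348)), (np.int32(601), np.int32(230), np.int32(15), np.int32(24), np.int32(206)), (np.int32(617), np.int32(238), np.int32(8), np.int32(13), np.int32(47)), (np.int32(429), np.int32(251), np.int32(42), np.int32(58), np.int32(1679)), (np.int32(479), np.int32(300), np.int32(21), np.int32(18), np.int32(161)), (np.int32(470), np.int32(315), np.int32(8), np.int32(6), np.int32(30))]
```

View pics/scene6.png

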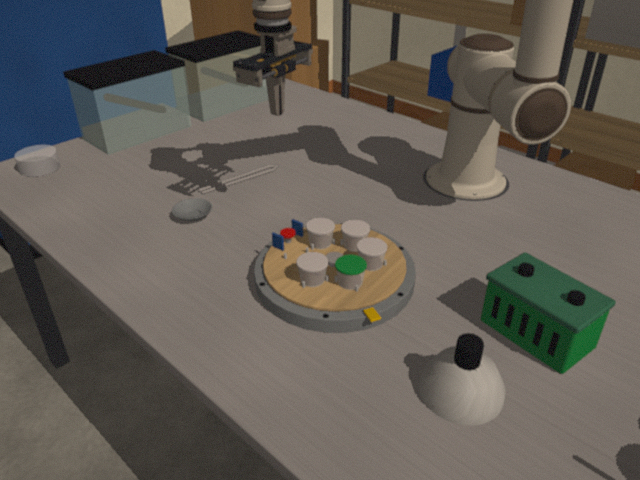

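The plunger top measures 0.0657 m, against 0.0661 m at the start with the same method, so it is out. The green cup is at 66.9°, and the pointer is at 66.8°. The tong, dish, keeper and lamp dome sit where they were, and the arm is clear.

Run:
```python
from workcell import bot
bot.job_done(); print(bot.current_clock())
```

```text
the job is handed in; nothing more can be done
the job is handed in; nothing more can be done
```

The green-lidded cup is at the yellow pointer, the table is turned one hole anticlockwise and locked, and I handed the job in. The clock read about 21.5 s of the 38 s at my last reading before that.

**What I did:** With the closed fingertip between the guards I pressed the plunger in by about 10 mm and dragged the table to about 0.86 rad. I then raised the tip above the plunger and pushed the leading guard until the plunger sprang out. The push force fell to zero at that point, and the next push met firm resistance. After that I backed off and lifted clear.

**Last checks, all from the camera images:**
- **Table:** it turned about 60.4°, measured on the plunger and the green cup.
- **Green cup:** it stands at 66.9° round the hub, with the pointer at 66.8°, and 74.5 mm from the hub.
- **Plunger:** its top measured 65.7 mm, against 66.1 mm before the press, so it is out.
- **Cups and bystanders:** all cups look upright in their seats, and the tong, keeper, dish and lamp dome look unmoved.

**Disagreements:**
- The camera heights of the lids and plunger read 3–4 mm below the stated values, both before and after the turn. I therefore compared before with after, and pressed by force contact, which came at about 70.5 mm.
- The wrist camera placed the hub about 2 mm further out in x than the two fixed cameras did, within calibration error.

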